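Bracket a square bottle and screw its loose cap tight

ROBOT

A 7-joint arm with a two-finger parallel gripper is mounted at the origin on a cart in front of the work surface, level with it; the furniture and walls round the work are solid. World frame = base frame: x ahead of the robot, y to its left, z up, the work surface at z = 0. Lengths are in m, angles in rad, forces in N, time in s.
With the tool pointing down it reaches from about 0.4 to 0.875 m from the base axis. Payload 19.3 kg.
Tool frame: the origin (TCP) lies at the very end of the fingers, on their centre line; the grasp point (between the pads) lies 19 mm behind it; z points along the fingers, y is the line along which they close (so a half turn about z gives the same grasp; the last joint's range is limited). The gripper opens to 85 mm and grips with 20 to 120 N. Pads are 22 mm wide; open, the fingers measure 114 mm over their backs; the gripper's body (76 mm by 85 mm) begins 54 mm behind the grasp point. The pads swing forward as they close: fully open they stand 13 mm farther back than shut.
Start: joints at [1.237, 0.521, -0.036, 1.599, 0.021, 1.021, -0.113], TCP at [0.163, -0.603, 0.231] pointing down, gripper open.
Joint ranges: [-2.91, 2.91], [-0.3, 2.13], [-1.5, 1.42], [0.17, 2.43], [-1.26, 4.41], [0.16, 1.93], [-2.52, 2.52]. Speed limits (rad/s): [1.89, 1.89, 2.39, 2.39, 3.01, 3.01, 3.01].

INTERFACE

Orientations are given as [roll, pitch, yaw] about the fixed x, y, z axes, in that order (R = Rz(yaw) Ry(pitch) Rx(roll)).
In Python, from workcell import bot gives the robot as it stands. The module is installed in compiled form; this text tells all that it offers.
- The arm moves only by the tool apply_moves, never from a script. Its arguments are lists of equal length, an entry for each row: "claw": the finger opening in m, from 0 to 0.0854; "xyz": the shift along the tool's x, y, z in m, a list of three; "twist": the turn, a rotation vector about the tool's x, y, z in rad, a list of three. A call has 1 to 20 rows; each row shifts and turns the commanded pose from where the row before left it, along the tool's axes as they then stand; what a row does not reach is not made up. A row lasts 1/10 s, in which the tool goes at most 50 mm and 8.59 degrees, less where a joint would pass 70% of its speed; a pose out of reach is approached as far as the arm can. A call with a gripper value outside its range is refused whole. The fingers move at their own pace and stop on an object; "force" is the grip in N (left out, the last holds). Time passes only in rows, so rows that do not move let the fingers close. It gives the time, the measured TCP pose, the force, the opening and the grip force at its end, in the units of the state.
- bot.observe(): the state, without advancing time (a new reading comes with each control period).
- bot.grab_frame(name): name is "scene" or "side" or "wrist"; returns a dict with "img" (480x640x3 uint8, red, green, blue), "vfov" (degrees; the focal length in pixels is half the picture's height over the tangent of half this angle, whatever the lens; pixels are square), "cx", "cy" (the principal point, pixels), "view" (4x4, takes a point from world to camera coordinates). Camera axes: x right, y up, looking along -z (the intrinsics and any distortion apply to the point x, -y, -z); pixel columns grow to the right and rows downward; lengths in m; the calibration is good to about 2 mm. A picture is of the moment at which its call begins. There is no depth.
- bot.job_done(): hands the job in; it is judged then, once.
Trained networks look in the newest picture that a camera, given by its name, has taken for a name from the list of things; names that differ only in an ending like _2 or _b are one class to them, and where a whole thing is asked for, a point or a joint stands for the part that bears it (a point fixed in the world has none). Each returns a list of dicts, best first, with "score" (0 to 1); they miss things now and then, are a little off and sometimes report something else, mostly with a low value. They report only what shows in the picture. A call takes as long as a camera call. They do not tell look-alikes from the thing itself.
- bot.find_in(camera, query): "position" ([x, y, z] in m, in world coordinates, good to about 4 mm: the middle of the surface that is visible of it).
The state is a dict: "clock": time; "qpos": joint angles; "qd": joint speeds; "joint_efforts": joint torques, N m; "position": TCP position; "tool_rot": TCP orientation; "force": force on the tool from outside, world axes, zero at the start; "moment": the same for the moment, N m; "grip_width": finger opening in m; "finger_force": force on a finger pad.
Only numpy, scipy, OpenCV 4.12 (cv2) and the standard library are available. Lean on these libraries where they do the work, as an engineer would, in place of code of your own. Each camera call takes 0.05 s, during which the arm holds its last target. There are 200 camera calls.

TASK

The cap of the square white bottle has been left loose. Stand the bottle in the steel bracket on the bench so that it cannot spin, then screw the cap clockwise until it stops fully tight, and leave the bottle standing upright in the bracket. Keep the bottle upright all the while and leave the other things where they are.

Things in the scene. Friction and masses are not known exactly. Their poses are not given: they have to be found in the camera images.
- bottle_mid (a point): The loose square white bottle with a round black screw cap, 0.2 to 0.35 kg. Body 60 x 60 mm, straight to 91 mm above its foot, then sloping in to a round neck 30 mm across (from 101 mm up; collar 37 mm across at 101 to 105 mm). This point is on its axis, 50 mm above its foot; z up, x and y square to its flat faces (quarter turns are alike).
- cap_mid (a point): Centre of the bottle's black ribbed screw cap, 45 mm across, 30 mm high, on the bottle's axis; x and y turn with the cap. Clockwise from above tightens and lowers it, 8 mm a turn, to a hard stop: then this point is 73 mm above bottle_mid and the cap's x axis is parallel to the bottle's. It starts 0.8 to 1.1 turns loose. Captive: it never comes off; the bottle may be lifted by it.
- bracket_seat (a point): Middle of the pocket of a fixed steel bracket, on its 5 mm base plate. x points to the back wall (33 mm away), two cheeks stand at +y and -y (66 mm apart, to 33 mm ahead of this point); front (-x) and top are open. Walls 4 mm thick, 70 mm high, with outward flares above, to 85 mm. A bin 145 mm high stands left of y = 0.37 m. The bottle fits with any face to the back, 3 mm of play each side.
- bottle: The same bottle; origin at the centre of its foot, axes as bottle_mid. The cap's thread rubs with about 0.22 N m: a bottle that merely stands on the table spins along with its cap. A cap turned while held at a fixed height pulls the bottle up.
- nozzle: Bystander: round bottle with a long pointed nozzle, 56 mm across, 189 mm high; origin at the centre of its foot.
- tin: Bystander: round tin, 77 mm across, 127 mm high; origin at the centre of its foot.
- carton: Bystander: small card box of screws, 68 x 110 x 50 mm high; origin at the centre of its foot.
- cabinet_face (a point): Obstacle: foot of the near end face of the fixed steel small-parts cabinet that stands along the bench's middle, always in this place. The end face is 190 mm wide (95 mm to each side of this point), 293 mm high with its handle; from there the cabinet runs 325 mm away from the robot. Carry the bottle past in front of it.
There are look-alikes about, which are no part of the job. What is shaped like the bottle but pink is not meant.

How it is judged:
On the way, in this order (a step that is already met when the one before it is completed fails the run):
1. the bottle stands upright in the bracket (horizontal distance between bottle and bracket_seat below 0.02 m and z of bottle in the frame of bracket_seat below 0.005 m and angle between bottle's own z axis and vertical below 0.1 rad), for 0.2 s.
2. its cap is screwed fully tight (z of cap_mid in the frame of bottle below 0.125 m and angle between the x axis of cap_mid and the x axis of bottle, either way round below 0.2 rad), for 0.2 s.
At the end, for the whole second after the job is handed in: The cap is screwed to within 0.2 rad of its stop; the bottle stands at rest and upright (within 0.06 rad) on the bracket's base plate, between the cheeks, its axis within 20 mm of the middle of the pocket (all of step 2 and horizontal distance between bottle and bracket_seat below 0.02 m and z of bottle in the frame of bracket_seat below 0.003 m and angle between bottle's own z axis and vertical below 0.06 rad and linear speed of bottle below 0.02 m/s); the robot touches nothing.
It fails at once if the bottle is tipped by more than 0.5 rad (angle between bottle's own z axis and vertical above 0.5 rad).
It fails at once if a bystander is shifted by more than 30 mm (distance of any of carton, tin, nozzle from where it was at the start of the episode above 0.03 m).
It also fails if it takes over 70 s, if anything falls off the work surface, if the arm or the gripper's body presses on something with over 40 N, if the wrist force passes 120 N, or if a joint passes its speed limit or range.

## Working session

There is one attempt and no reset: what is moved stays moved. The work goes in short steps, Python scripts to look and compute and a tool call to move; the robot and the scene stay as the last step left them, time stands still between calls to the robot, and variables do not carry over. Pictures are saved under pics/ and viewed, at most 10 in all, crops included, and the job is handed in when it is done.

Besides the shell and the picture viewer there is one more tool, called after "Emit:" as name(argument=value, ...), one argument or row to a line, values as JSON. apply_moves: Moves the arm, as the interface text tells. Its arguments: {"type":"object","properties":{"claw":{"type":"array"},"xyz":{"type":"array"},"twist":{"type":"array"},"force":{"type":"number"}},"required":["claw","xyz","twist"]}

```bash
mkdir -p pics
cat > h.py <<'E'
import numpy as np, cv2
from workcell import bot
def snap(n,f):
    d=bot.grab_frame(n); cv2.imwrite('pics/'+f,d['img'][:,:,::-1]); return d
def proj(d,p):
    V=np.array(d['view']); c=V[:3,:3]@np.array(p)+V[:3,3]; f=240/np.tan(np.radians(d['vfov'])/2)
    return d['cx']+f*c[0]/-c[2], d['cy']-f*c[1]/-c[2]
def ray(d,u,v,z):
    V=np.array(d['view']); R=V[:3,:3]; o=-R.T@V[:3,3]; f=240/np.tan(np.radians(d['vfov'])/2)
    r=R.T@np.array([(u-d['cx'])/f,-(v-d['cy'])/f,-1]); return o+r*(z-o[2])/r[2]
E
python3 - <<'E'
from h import *
ims=[]
for n in ['scene','side']:
    d=snap(n,n+'0.png'); print(n,{k:v for k,v in d.items() if k not in('img','view')}); print(np.round(d['view'],3).tolist())
    for q in ['bottle_mid','cap_mid','bracket_seat','nozzle','tin','carton','cabinet_face']:
        print(q,[(np.round(r['position'],3).tolist(),round(r['score'],2),np.round(proj(d,r['position'])).tolist()) for r in bot.find_in(n,q)])
s=bot.observe(); print({k:np.round(v,3).tolist() for k,v in s.items()})
E
```

```text
scene {'vfov': 55.430488049408105, 'cx': 321.7713655190575, 'cy': 246.72128052622108}
[[0.402, -0.916, -0.006, -0.223], [0.805, 0.351, 0.478, -0.5], [-0.436, -0.197, 0.878, -0.754], [0.0, 0.0, 0.0, 1.0]]
bottle_mid [([0.452, -0.257, 0.092], 0.88, [429.0, 348.0]), ([0.651, -0.146, 0.088], 0.66, [406.0, 239.0])]
cap_mid [([0.664, -0.141, 0.138], 0.72, [410.0, 221.0]), ([0.463, -0.259, 0.145], 0.68, [439.0, 334.0])]
bracket_seat [([0.484, 0.178, 0.017], 0.57, [233.0, 265.0]), ([0.611, -0.245, 0.096], 0.57, [449.0, 271.0])]
nozzle [([0.608, -0.245, 0.097], 0.62, [448.0, 272.0])]
tin [([0.534, -0.13, 0.122], 0.77, [380.0, 277.0])]
carton [([0.419, -0.054, 0.052], 0.71, [319.0, 328.0])]Traceback (most recent call last):
  File "<stdin>", line 6, in <module>
ValueError: it knows: bottle, bottle_mid, bracket_seat, cap_mid, carton, nozzle, tin
```

View pics/scene0.png

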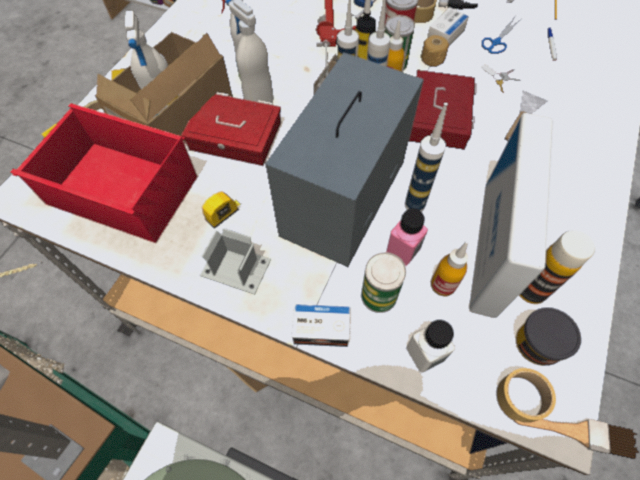

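The scene shows the white bottle (cap at 439,334; body 432,350), the bracket at (236,262) with its open front toward lower-left/near, the pink look-alike at (408,235), the tin at (384,282), and the cabinet's near end at (278,225)–(347,262).

Run:
```python
from h import *
d=snap('scene','s1.png')
x=d['img']
cv2.imwrite('pics/c1.png',cv2.resize(np.hstack([x[215:305,190:290],x[305:395,385:485]]),(800,360),interpolation=cv2.INTER_CUBIC)[:,:,::-1])
print('cab',ray(d,347,262,0),ray(d,278,228,0))
d=snap('side','side0.png'); print(np.round(d['view'],3).tolist())
for q in ['bottle_mid','cap_mid','bracket_seat','nozzle','tin','carton']:
        print(q,[(np.round(r['position'],3).tolist(),round(r['score'],2),np.round(proj(d,r['position'])).tolist()) for r in bot.find_in('side',q)])
s=bot.observe(); print({k:np.round(v,3).tolist() for k,v in s.items()})
```

```text
cab [ 0.5974623  -0.04212243  0.        ] [0.6150646  0.13602389 0.        ]
[[0.47, 0.882, 0.004, -0.236], [-0.721, 0.382, 0.579, 0.332], [0.509, -0.275, 0.816, -1.497], [0.0, 0.0, 0.0, 1.0]]
bottle_mid [([0.695, -0.154, 0.094], 0.72, [295.0, 341.0]), ([0.488, -0.261, 0.087], 0.64, [204.0, 284.0])]
cap_mid [([0.683, -0.146, 0.136], 0.83, [295.0, 324.0]), ([0.478, -0.263, 0.14], 0.58, [196.0, 266.0])]
bracket_seat [([0.462, 0.212, 0.084], 0.62, [390.0, 196.0])]
nozzle [([0.65, -0.256, 0.101], 0.86, [235.0, 343.0])]
tin [([0.566, -0.137, 0.118], 0.92, [273.0, 281.0]), ([0.645, -0.256, 0.1], 0.41, [235.0, 342.0])]
carton [([0.442, -0.047, 0.048], 0.63, [287.0, 241.0])]
{'clock': 0.75, 'qpos': [1.237, 0.521, -0.036, 1.6, 0.021, 1.021, -0.113], 'qd': [-0.0, 0.0, -0.001, -0.001, -0.001, -0.001, -0.001], 'joint_efforts': [-0.0, -92.673, 1.978, -37.022, 0.018, 0.002, 0.0], 'position': [0.163, -0.603, 0.231], 'tool_rot': [-3.142, -0.0, 0.264], 'force': [0.479, 0.275, -0.088], 'moment': [0.017, 0.048, 0.004], 'finger_force': 0.0, 'grip_width': 0.086}
```

View pics/c1.png

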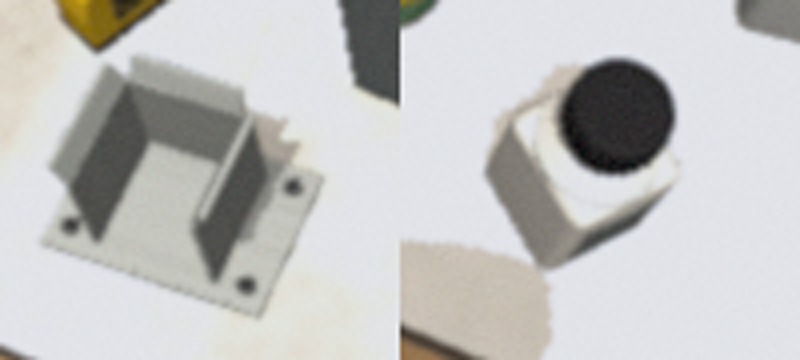

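View pics/side0.png

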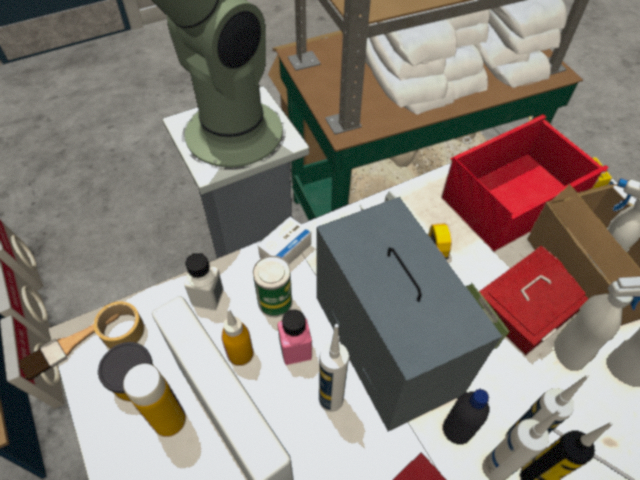

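The crops show the bracket's plate, cheek feet and back wall clearly, and the bottle's three visible shoulder corners. The side view shows the white bottle at (200,280), clear of its neighbours, and the bracket hidden behind the cabinet.

Run:
```python
from h import *
d=bot.grab_frame('scene')
for n,u,v,z in [('pl',200,276,.005),('pfr',255.5,294.5,.005),('pbr',270.5,259,.005),('BL',227,250,.005),('BR',245.5,255,.005),('FL',214.5,275,.005),('FR',243.75,285.75,.005),
 ('topBL',223,229.5,.085),('bL',413.75,335,.091),('bF',429.5,362,.091),('bR',454.5,348,.091),('fF',421.25,372,0),('fL',407.5,348.75,0),('cap',539-100,305+28.5,.146)]:
    print(n,np.round(ray(d,u,v,z),4))
```

```text
pl [0.4371 0.2352 0.005 ]
pfr [0.4468 0.1052 0.005 ]
pbr [0.5347 0.1141 0.005 ]
BL [0.5161 0.2131 0.005 ]
BR [0.5215 0.1693 0.005 ]
FL [0.4517 0.2077 0.005 ]
FR [0.4546 0.1376 0.005 ]
topBL [0.5236 0.2096 0.085 ]
bL [ 0.4644 -0.2235  0.091 ]
bF [ 0.4286 -0.2645  0.091 ]
bR [ 0.4707 -0.298   0.091 ]
fF [ 0.4332 -0.2653  0.    ]
fL [ 0.4663 -0.2261  0.    ]
cap [ 0.4637 -0.2589  0.146 ]
```

Emit:
apply_moves(
  claw=[0.085, 0.085, 0.085, 0.085, 0.085, 0.085, 0.085, 0.085, 0.085, 0.085, 0.085, 0.085, 0.085, 0.085, 0.085, 0.085],
  xyz=[
    [0.0274, -0.018, -0.0043],
    [0.0274, -0.018, -0.0043],
    [0.0274, -0.018, -0.0043],
    [0.0274, -0.018, -0.0043],
    [0.0274, -0.018, -0.0043],
    [0.0274, -0.018, -0.0043],
    [0.0274, -0.018, -0.0043],
    [0.0274, -0.018, -0.0043],
    [0.0274, -0.018, -0.0043],
    [0.0274, -0.018, -0.0043],
    [0.0274, -0.018, -0.0043],
    [0.0274, -0.018, -0.0043],
    [0.0274, -0.018, -0.0043],
    [0.0274, -0.018, -0.0043],
    [0, 0, 0],
    [0, 0, 0],
  ],
  twist=[
    [0, 0, 0],
    [0, 0, 0],
    [0, 0, 0],
    [0, 0, 0],
    [0, 0, 0],
    [0, 0, 0],
    [0, 0, 0],
    [0, 0, 0],
    [0, 0, 0],
    [0, 0, 0],
    [0, 0, 0],
    [0, 0, 0],
    [0, 0, 0],
    [0, 0, 0],
    [0, 0, 0],
    [0, 0, 0],
  ],
)

```text
clock: 2.4
position: [0.4678, -0.2598, 0.2915]
tool_rot: [3.141, 0.0, 0.265]
force: [-0.3, -0.6, -0.9]
grip_width: 0.0855
finger_force: 0.0
```

Emit:
apply_moves(
  claw=[0.085, 0.085, 0.085, 0.085, 0.085, 0.085, 0.085, 0.085, 0.085, 0.085, 0.085, 0.085, 0.085, 0.085, 0.085, 0.085, 0.085, 0.085, 0.085, 0.085],
  xyz=[
    [0, 0, 0],
    [0, 0, 0],
    [0, 0, 0],
    [0, 0, 0],
    [0, 0, 0],
    [0, 0, 0],
    [0, 0, 0],
    [0, 0, 0],
    [0, 0, 0],
    [0, 0, 0],
    [0, 0, 0],
    [0, 0, 0],
    [0, 0, 0],
    [0, 0, 0],
    [0, 0, 0],
    [0, 0, 0],
    [0, 0, 0],
    [0, 0, 0],
    [0, 0, 0],
    [0, 0, 0],
  ],
  twist=[
    [0, 0, -0.148],
    [0, 0, -0.148],
    [0, 0, -0.148],
    [0, 0, -0.148],
    [0, 0, -0.148],
    [0, 0, -0.148],
    [0, 0, -0.148],
    [0, 0, -0.148],
    [0, 0, -0.148],
    [0, 0, -0.148],
    [0, 0, -0.148],
    [0, 0, -0.148],
    [0, 0, -0.148],
    [0, 0, -0.148],
    [0, 0, -0.148],
    [0, 0, -0.148],
    [0, 0, -0.148],
    [0, 0, -0.148],
    [0, 0, -0.148],
    [0, 0, 0],
  ],
)

```text
clock: 4.4
position: [0.4667, -0.2612, 0.2912]
tool_rot: [3.142, -0.001, 3.077]
force: [-0.0, -0.6, -0.9]
grip_width: 0.0849
finger_force: 0.0
```

Run:
```python
from h import *
s=bot.observe(); print({k:np.round(v,3).tolist() for k,v in s.items()})
d=snap('wrist','w1.png'); print(d['vfov'],d['cx'],d['cy'],np.round(d['view'],3).tolist())
for q in ['bottle_mid','cap_mid']:
    print(q,[(np.round(r['position'],3).tolist(),round(r['score'],2),np.round(proj(d,r['position'])).tolist()) for r in bot.find_in('wrist',q)])
```

```text
{'clock': 4.4, 'qpos': [0.963, 0.394, -0.751, 1.736, 0.294, 1.128, 1.629], 'qd': [-0.022, -0.007, 0.029, -0.001, -0.018, -0.005, -0.178], 'joint_efforts': [0.499, -72.318, -11.164, -37.66, 0.422, 0.137, 4.269], 'position': [0.467, -0.261, 0.291], 'tool_rot': [3.142, -0.001, 3.077], 'force': [-0.019, -0.589, -0.903], 'moment': [0.071, -0.034, 0.048], 'finger_force': 0.0, 'grip_width': 0.085}
60.77671826441565 310.52656670304407 239.37239022988769 [[0.065, 0.998, 0.001, 0.229], [-0.957, 0.063, -0.283, 0.517], [-0.283, 0.018, 0.959, -0.299], [0.0, 0.0, 0.0, 1.0]]
bottle_mid [([0.459, -0.257, 0.144], 0.72, [314.0, 211.0]), ([0.659, -0.168, 0.086], 0.68, [416.0, 389.0])]
cap_mid [([0.466, -0.259, 0.148], 0.97, [313.0, 222.0]), ([0.658, -0.157, 0.126], 0.87, [439.0, 416.0])]
```

View pics/w1.png

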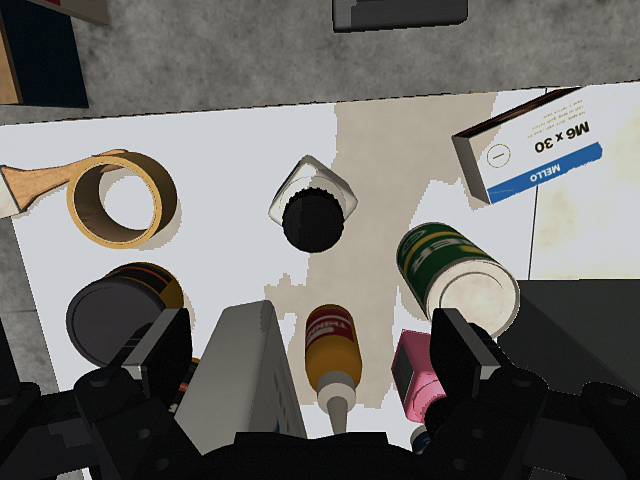

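The wrist view shows the black cap at (313,220), the bottle's shoulder corners near (310,156), (270,214), (356,210), with nothing within finger reach of it.

Run:
```python
from h import *
d=bot.grab_frame('wrist')
g=d['img'].max(2); m=((g<60)*255).astype('uint8'); m[:150]=0;m[280:]=0;m[:,:260]=0;m[:,370:]=0
x,y,w,h=cv2.boundingRect(m); print(x,y,w,h)
print(ray(d,x+w/2,(y+h)-w/2,.1455))
for u,v in [(310,156),(270,214),(356,210)]: print(ray(d,u,v,.091))
```

```text
273 160 81 92
[ 0.45978199 -0.25718425  0.1455    ]
[ 0.4251753  -0.25723015  0.091     ]
[ 0.47145331 -0.29492821  0.091     ]
[ 0.47325318 -0.22130511  0.091     ]
```

Emit:
apply_moves(
  claw=[0.085, 0.085, 0.085, 0.085, 0.085, 0.085, 0.085, 0.085, 0.085, 0.085, 0.04, 0.04, 0.04, 0.04, 0.04, 0.04, 0.04, 0.04],
  xyz=[
    [0, 0.002, 0.02],
    [0, 0, 0.02],
    [0, 0, 0.02],
    [0, 0, 0.02],
    [0, 0, 0.02],
    [0, 0, 0.02],
    [0, 0, 0.02],
    [0, 0, 0.02],
    [0, 0, 0.018],
    [0, 0, 0],
    [0, 0, 0],
    [0, 0, 0],
    [0, 0, 0],
    [0, 0, 0],
    [0, 0, 0],
    [0, 0, 0],
    [0, 0, 0],
    [0, 0, 0],
  ],
  twist=[
    [0, 0, 0],
    [0, 0, 0],
    [0, 0, 0],
    [0, 0, 0],
    [0, 0, 0],
    [0, 0, 0],
    [0, 0, 0],
    [0, 0, 0],
    [0, 0, 0],
    [0, 0, 0],
    [0, 0, 0],
    [0, 0, 0],
    [0, 0, 0],
    [0, 0, 0],
    [0, 0, 0],
    [0, 0, 0],
    [0, 0, 0],
    [0, 0, 0],
  ],
  force=60,
)

```text
clock: 6.4
position: [0.4682, -0.2587, 0.1145]
tool_rot: [-3.14, 0.002, 3.075]
force: [0.6, -2.4, 6.1]
grip_width: 0.0435
finger_force: 60.0
```

Emit:
apply_moves(
  claw=[0.04, 0.04, 0.04, 0.04, 0.04, 0.04, 0.04, 0.04, 0.04, 0.04, 0.04, 0.04],
  xyz=[
    [0, 0, -0.005],
    [0, 0, -0.01],
    [0, 0, -0.016],
    [0, 0, -0.016],
    [0, 0, -0.016],
    [0, 0, -0.016],
    [0, 0, -0.016],
    [0, 0, -0.016],
    [0, 0, -0.016],
    [0, 0, -0.016],
    [0, 0, -0.016],
    [0, 0, -0.006],
  ],
  twist=[
    [0, 0, 0],
    [0, 0, 0],
    [0, 0, 0],
    [0, 0, 0],
    [0, 0, 0],
    [0, 0, 0],
    [0, 0, 0],
    [0, 0, 0],
    [0, 0, 0],
    [0, 0, 0],
    [0, 0, 0],
    [0, 0, 0],
  ],
)

```text
clock: 7.6
position: [0.468, -0.258, 0.2805]
tool_rot: [-3.141, 0.002, 3.076]
force: [0.5, -0.8, -3.3]
grip_width: 0.0435
finger_force: 61.4
```

Emit:
apply_moves(
  claw=[0.04, 0.04, 0.04, 0.04, 0.04, 0.04, 0.04, 0.04, 0.04, 0.04, 0.04, 0.04, 0.04, 0.04, 0.04, 0.04, 0.04, 0.04],
  xyz=[
    [0.0003, 0.012, 0],
    [0.0006, 0.024, 0],
    [0.0007, 0.0285, 0],
    [0.0007, 0.0285, 0],
    [0.0007, 0.0285, 0],
    [0.0007, 0.0285, 0],
    [0.0007, 0.0285, 0],
    [0.0007, 0.0285, 0],
    [0.0007, 0.0285, 0],
    [0.0007, 0.0285, 0],
    [0.0007, 0.0285, 0],
    [0.0007, 0.0285, 0],
    [0.0007, 0.0285, 0],
    [0.0007, 0.0285, 0],
    [0.0007, 0.0285, 0],
    [0.0006, 0.018, 0],
    [0.0003, 0.009, 0],
    [0, 0, 0],
  ],
  twist=[
    [0, 0, 0],
    [0, 0, 0],
    [0, 0, 0],
    [0, 0, 0],
    [0, 0, 0],
    [0, 0, 0],
    [0, 0, 0],
    [0, 0, 0],
    [0, 0, 0],
    [0, 0, 0],
    [0, 0, 0],
    [0, 0, 0],
    [0, 0, 0],
    [0, 0, 0],
    [0, 0, 0],
    [0, 0, 0],
    [0, 0, 0],
    [0, 0, 0],
  ],
)

```text
clock: 9.4
position: [0.4846, 0.1763, 0.2781]
tool_rot: [3.141, -0.001, 3.078]
force: [-0.8, -0.9, -1.9]
grip_width: 0.0434
finger_force: 61.5
```

Emit:
apply_moves(
  claw=[0.04, 0.04, 0.04, 0.04, 0.04, 0.04, 0.04, 0.04, 0.04],
  xyz=[
    [0, 0, 0],
    [0, 0, 0],
    [0, 0, 0],
    [0, 0, 0],
    [0, 0, 0],
    [0, 0, 0],
    [0, 0, 0],
    [0, 0, 0],
    [0, 0, 0],
  ],
  twist=[
    [0, 0, -0.06],
    [0, 0, -0.11],
    [0, 0, -0.13],
    [0, 0, -0.13],
    [0, 0, -0.13],
    [0, 0, -0.13],
    [0, 0, -0.1],
    [0, 0, -0.04],
    [0, 0, 0],
  ],
)

```text
clock: 10.3
position: [0.4853, 0.1738, 0.2782]
tool_rot: [-3.142, -0.001, -2.378]
force: [0.5, 0.3, -2.4]
grip_width: 0.0436
finger_force: 61.6
```

Run:
```python
from h import *
s=bot.observe(); print({k:np.round(v,3).tolist() for k,v in s.items()})
d=snap('scene','s2.png'); x=d['img']
c=cv2.resize(x[150:310,170:310],(700,800)[:2],interpolation=cv2.INTER_CUBIC)
w=snap('wrist','w2.png')['img']
a=cv2.resize(x[160:300,170:310],(500,500),interpolation=cv2.INTER_CUBIC)
b=cv2.resize(w[:300,170:470],(300,300))
b=np.vstack([b,np.zeros((200,300,3),'uint8')])
cv2.imwrite('pics/c2.png',np.hstack([a,b])[:,:,::-1])
```

```text
{'clock': 10.3, 'qpos': [0.328, 0.472, -1.072, 1.791, 0.452, 1.153, 1.445], 'qd': [-0.012, -0.006, 0.011, -0.003, -0.007, -0.003, -0.053], 'joint_efforts': [0.115, -69.497, -16.85, -36.711, 0.205, 0.09, 1.297], 'position': [0.485, 0.174, 0.278], 'tool_rot': [-3.142, -0.001, -2.378], 'force': [0.511, 0.293, -2.426], 'moment': [0.034, 0.031, 0.022], 'finger_force': 61.568, 'grip_width': 0.044}
```

View pics/c2.png

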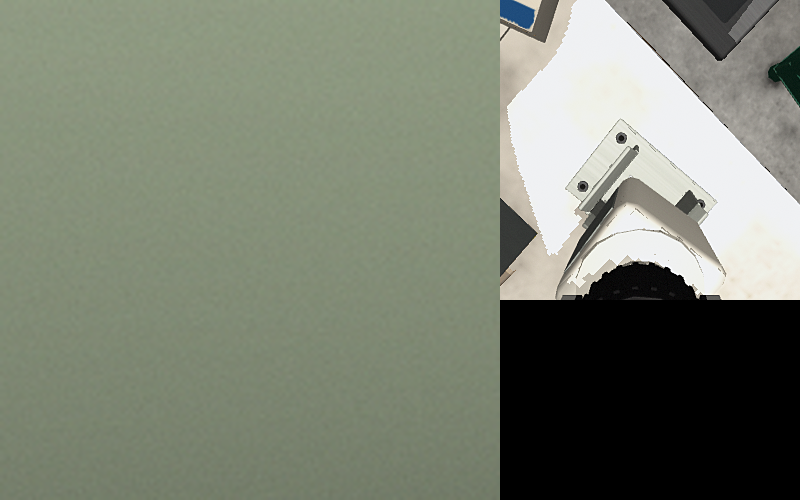

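The arm hides the bracket from the scene camera; the wrist picture shows the bottle hanging above the bracket with both cheeks and plate corners visible. I overlay my models to compare.

```bash
cat >> h.py <<'E'
def overlay(d,seat,byaw,bot_xy,foot,yaw,f,crop,k):
    x0,x1,y0,y1=crop; im=cv2.resize(d['img'][y0:y1,x0:x1],None,fx=k,fy=k,interpolation=cv2.INTER_CUBIC)[:,:,::-1].copy()
    def L(pts,o,a,c):
        R=np.array([[np.cos(a),-np.sin(a)],[np.sin(a),np.cos(a)]])
        q=[]
        for p in pts:
            xy=R@np.array(p[:2])+o; u,v=proj(d,[*xy,p[2]]); q.append([(u-x0+.5)*k,(v-y0+.5)*k])
        cv2.polylines(im,[np.int32(q)],False,c,1,cv2.LINE_AA)
    s=.033
    for y in (-s,s): L([(s,y,.005),(-s,y,.005),(-s,y,.07),(s,y,.07),(s,y,.005)],seat,byaw,(0,0,255))
    L([(s,-s,.005),(s,s,.005)],seat,byaw,(0,0,255))
    e=.03
    for z in (foot,foot+.091): L([(e,e,z),(-e,e,z),(-e,-e,z),(e,-e,z),(e,e,z)],bot_xy,yaw,(0,200,0))
    for a in((1,1),(1,-1),(-1,1),(-1,-1)): L([(e*a[0],e*a[1],foot),(e*a[0],e*a[1],foot+.091)],bot_xy,yaw,(0,200,0))
    cv2.imwrite('pics/'+f,im)
E
python3 - <<'E'
from h import *
d=bot.grab_frame('wrist'); p=bot.observe()['position']
overlay(d,np.array([.486,.175]),.06,np.array(p[:2]),.1637,.06,'o1.png',(220,420,110,310),3)
print(d['view'])
E
```

```text
[[-6.89725392e-01  7.24070868e-01  5.10687238e-04  2.08193106e-01]
 [-6.94326977e-01 -6.61191965e-01 -2.84139462e-01  5.03148358e-01]
 [-2.05399445e-01 -1.96332786e-01  9.58782825e-01 -2.89368390e-01]
 [ 0.00000000e+00  0.00000000e+00  0.00000000e+00  1.00000000e+00]]
```

View pics/o1.png

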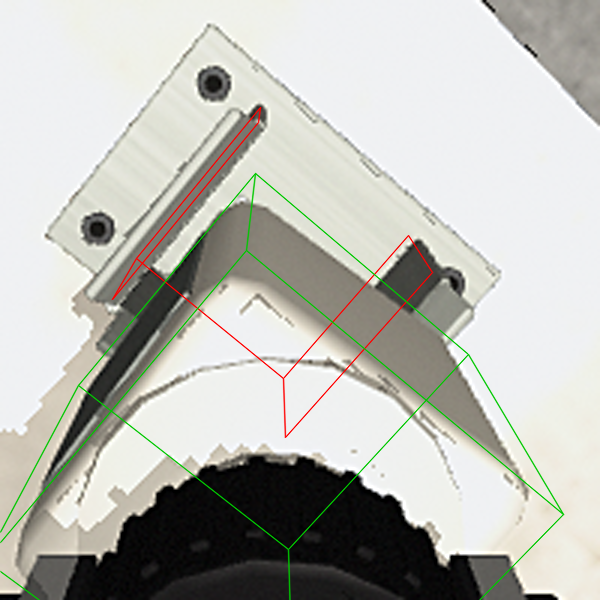

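The bracket model (red) sits within ~2 mm of the real cheeks (front corner at 262,115 and 415,240 in the crop). The bottle appears turned a little relative to the green model; I measure its edges.

```bash
python3 - <<'E'
from h import *
d=bot.grab_frame('wrist')
R=lambda u,v,z: ray(d,220+u/3,110+v/3,z)
def e(n,a,b,z):
    A,B=R(*a,z),R(*b,z); D=B-A; an=np.arctan2(D[1],D[0]); print(n,A.round(4),B.round(4),round((an+np.pi/4)%(np.pi/2)-np.pi/4,3),round(np.hypot(*D[:2]),4))
e('plate front',(210,25),(497,272),.005)
e('plate right',(210,25),(48,235),.005)
e('cheeks',(263,120),(415,240),.07)
e('cheeksbottom',(440,275),(263,120),.005)
e('foot R',(275,212),(375,284),.1637)
e('foot R2',(275,212),(440,325),.1637)
e('top R',(270,285),(430,412),.2547)
e('vert corner',(440,325),(440,325),.1637)
e('vert corner top',(525,495),(525,495),.2547)
E
python3 - <<'E'
import cv2
im=cv2.imread('pics/w2.png')
cv2.imwrite('pics/w2c.png',cv2.resize(im[165:290,215:415],None,fx=4,fy=4,interpolation=cv2.INTER_CUBIC))
E
```

```text
plate front [0.4474 0.1112 0.005 ] [0.4391 0.2378 0.005 ] 0.066 0.1268
plate right [0.4474 0.1112 0.005 ] [0.5357 0.1179 0.005 ] 0.075 0.0886
cheeks [0.4537 0.1414 0.07  ] [0.448  0.1963 0.07  ] 0.102 0.0552
cheeksbottom [0.4533 0.2244 0.005 ] [0.4574 0.1444 0.005 ] 0.052 0.08
foot R [0.4602 0.1519 0.1637] [0.4566 0.1779 0.1637] 0.137 0.0262
foot R2 [0.4602 0.1519 0.1637] [0.4533 0.1943 0.1637] 0.161 0.043
top R [0.4585 0.1489 0.2547] [0.4561 0.1779 0.2547] 0.082 0.0291
vert corner [0.4533 0.1943 0.1637] [0.4533 0.1943 0.1637] 0.0 0.0
vert corner top [0.4554 0.1969 0.2547] [0.4554 0.1969 0.2547] 0.0 0.0
```

View pics/w2c.png

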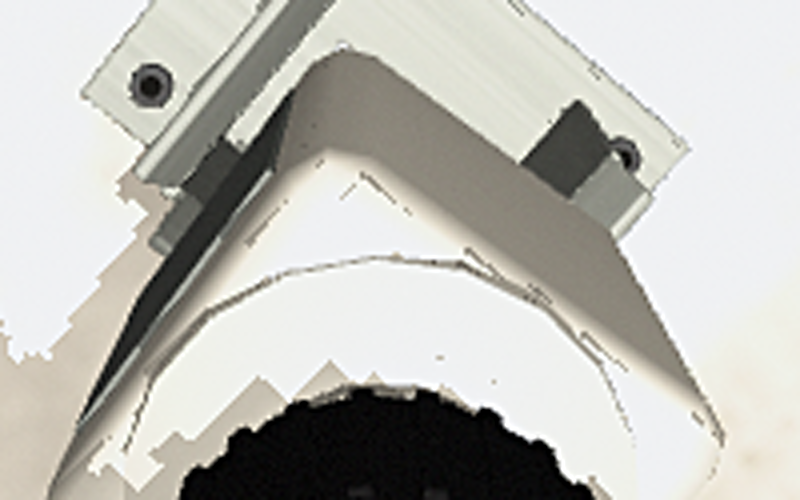

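Crop of the wrist view: bottle's foot edges run (400,70)–(590,213) on the right and (300,92)–(150,290) on the left; rounded near corner at (345,48).

Run:
```python
from h import *
d=bot.grab_frame('wrist')
R=lambda u,v,z: ray(d,215+u/4,165+v/4,z)
def e(n,a,b,z):
    A,B=R(*a,z),R(*b,z); D=B-A; an=np.arctan2(D[1],D[0]); print(n,A.round(4),B.round(4),round((an+np.pi/4)%(np.pi/2)-np.pi/4,3),round(np.hypot(*D[:2]),4))
for z in(.16,.167):
    e('footR',(400,70),(590,213),z); e('footL',(300,92),(150,290),z)
e('topR',(385,180),(640,372),.245)
e('topR outer',(360,150),(690,395),.252)
print(bot.observe()['position'])
```

```text
footR [0.46   0.1549 0.16  ] [0.4555 0.1935 0.16  ] 0.117 0.0389
footL [0.4736 0.1457 0.16  ] [0.5149 0.1502 0.16  ] 0.107 0.0416
footR [0.4593 0.1541 0.167 ] [0.4549 0.1917 0.167 ] 0.117 0.0379
footL [0.4725 0.1452 0.167 ] [0.5127 0.1495 0.167 ] 0.107 0.0405
topR [0.4612 0.1524 0.245 ] [0.4573 0.1887 0.245 ] 0.107 0.0365
topR outer [0.4596 0.1473 0.252 ] [0.4544 0.192  0.252 ] 0.114 0.0451
[0.48533999 0.17491275 0.27851421]
```

Run:
```python
from h import *
d=bot.grab_frame('wrist')
R=lambda u,v,z: ray(d,220+u/3,110+v/3,z).round(4)
print(R(415,240,.005),R(437,275,.07),R(258,105,.005),R(264,123,.07), R(240,110,.085))
n=np.array([np.cos(.07),np.sin(.07)])
for a,b,z in[((415,240),(258,105),.005),((437,275),(264,123),.07)]: print((R(*a,z)+R(*b,z))[:2]/2+.033*n)
```

```text
[0.4507 0.2099 0.005 ] [0.4508 0.2086 0.07  ] [0.4551 0.1403 0.005 ] [0.4541 0.1426 0.07  ] [0.4552 0.1349 0.085 ]
[0.48581918 0.17740811]
[0.48536918 0.17790811]
```

Emit:
apply_moves(
  claw=[0.04, 0.04, 0.04, 0.04, 0.04, 0.04, 0.04, 0.04, 0.04, 0.04, 0.04, 0.04, 0.04, 0.04],
  xyz=[
    [0.0011, 0.001, 0.01],
    [0, 0, 0.016],
    [0, 0, 0.016],
    [0, 0, 0.016],
    [0, 0, 0.006],
    [0, 0, 0],
    [0, 0, 0.006],
    [0, 0, 0.006],
    [0, 0, 0.006],
    [0, 0, 0.006],
    [0, 0, 0.006],
    [0, 0, 0.006],
    [0, 0, 0.006],
    [0, 0, 0],
  ],
  twist=[
    [0, 0, 0.04],
    [0, 0, 0],
    [0, 0, 0],
    [0, 0, 0],
    [0, 0, 0],
    [0, 0, 0],
    [0, 0, 0],
    [0, 0, 0],
    [0, 0, 0],
    [0, 0, 0],
    [0, 0, 0],
    [0, 0, 0],
    [0, 0, 0],
    [0, 0, 0],
  ],
)

```text
clock: 12.0
position: [0.4836, 0.175, 0.1717]
tool_rot: [3.141, -0.001, -2.417]
force: [-0.1, -0.3, -2.2]
grip_width: 0.0435
finger_force: 61.6
```

Inside the walls with no contact force; continue down, slowing at the seat.

Emit:
apply_moves(
  claw=[0.04, 0.04, 0.04, 0.04, 0.04, 0.04, 0.04, 0.04, 0.04, 0.04, 0.04],
  xyz=[
    [0, 0, 0.007],
    [0, 0, 0.007],
    [0, 0, 0.007],
    [0, 0, 0.007],
    [0, 0, 0.007],
    [0, 0, 0.007],
    [0, 0, 0.004],
    [0, 0, 0.002],
    [0, 0, 0.002],
    [0, 0, 0.001],
    [0, 0, 0],
  ],
  twist=[
    [0, 0, 0],
    [0, 0, 0],
    [0, 0, 0],
    [0, 0, 0],
    [0, 0, 0],
    [0, 0, 0],
    [0, 0, 0],
    [0, 0, 0],
    [0, 0, 0],
    [0, 0, 0],
    [0, 0, 0],
  ],
)

```text
clock: 13.1
position: [0.4839, 0.1752, 0.1215]
tool_rot: [-3.142, 0.0, -2.417]
force: [-0.3, -0.0, -3.3]
grip_width: 0.0437
finger_force: 61.6
```

Emit:
apply_moves(
  claw=[0.04, 0.04, 0.04, 0.04],
  xyz=[
    [0, 0, 0.001],
    [0, 0, 0.001],
    [0, 0, 0.001],
    [0, 0, 0],
  ],
  twist=[
    [0, 0, 0],
    [0, 0, 0],
    [0, 0, 0],
    [0, 0, 0],
  ],
)

```text
clock: 13.5
position: [0.4845, 0.1752, 0.1192]
tool_rot: [-3.141, 0.001, -2.418]
force: [-0.3, -3.3, 14.1]
grip_width: 0.0439
finger_force: 63.5
```

Emit:
apply_moves(
  claw=[0.04, 0.04, 0.04, 0.04, 0.04, 0.04, 0.04, 0.04, 0.04, 0.04, 0.04, 0.04, 0.04],
  xyz=[
    [0, 0, 0.00018],
    [0, 0, 0.00018],
    [0, 0, 0.00018],
    [0, 0, 0.00018],
    [0, 0, 0.00018],
    [0, 0, 0.00018],
    [0, 0, 0.00018],
    [0, 0, 0.00018],
    [0, 0, 0.00018],
    [0, 0, 0.00018],
    [0, 0, 0.00018],
    [0, 0, 0.00018],
    [0, 0, 0.00018],
  ],
  twist=[
    [0, 0, 0.14],
    [0, 0, 0.14],
    [0, 0, 0.14],
    [0, 0, 0.14],
    [0, 0, 0.14],
    [0, 0, 0.14],
    [0, 0, 0.14],
    [0, 0, 0.14],
    [0, 0, 0.14],
    [0, 0, 0.14],
    [0, 0, 0.14],
    [0, 0, 0.14],
    [0, 0, 0.14],
  ],
)

```text
clock: 14.8
position: [0.4848, 0.1764, 0.1171]
tool_rot: [3.138, -0.0, 2.041]
force: [1.2, 3.3, 6.6]
grip_width: 0.0434
finger_force: 62.7
```

Run:
```python
from h import *
s=bot.observe(); print({k:np.round(v,3).tolist() for k,v in s.items()})
```

```text
{'clock': 14.8, 'qpos': [-0.128, 0.543, -0.449, 1.97, 0.354, 0.702, -0.323], 'qd': [-0.265, -0.056, 0.36, 0.014, -0.27, -0.088, -1.143], 'joint_efforts': [5.078, -76.679, -6.642, -22.699, 0.962, 1.415, 3.572], 'position': [0.485, 0.176, 0.117], 'tool_rot': [3.138, -0.0, 2.041], 'force': [1.152, 3.28, 6.64], 'moment': [0.754, -0.379, 0.242], 'finger_force': 62.662, 'grip_width': 0.043}
```

Emit:
apply_moves(
  claw=[0.04, 0.04, 0.04, 0.04, 0.04, 0.04, 0.04, 0.04, 0.04, 0.04, 0.04, 0.04, 0.04, 0.04],
  xyz=[
    [0, 0, 0.00018],
    [0, 0, 0.00018],
    [0, 0, 0.00018],
    [0, 0, 0.00018],
    [0, 0, 0.00018],
    [0, 0, 0.00018],
    [0, 0, 0.00018],
    [0, 0, 0.00018],
    [0, 0, 0.00018],
    [0, 0, 0.00018],
    [0, 0, 0.00018],
    [0, 0, 0.00018],
    [0, 0, 0.00018],
    [0, 0, 0],
  ],
  twist=[
    [0, 0, 0.14],
    [0, 0, 0.14],
    [0, 0, 0.14],
    [0, 0, 0.14],
    [0, 0, 0.14],
    [0, 0, 0.14],
    [0, 0, 0.14],
    [0, 0, 0.14],
    [0, 0, 0.14],
    [0, 0, 0.14],
    [0, 0, 0.14],
    [0, 0, 0.14],
    [0, 0, 0.14],
    [0, 0, 0],
  ],
)

```text
clock: 16.2
position: [0.4852, 0.1758, 0.1148]
tool_rot: [-3.141, -0.003, 0.221]
force: [2.6, -0.5, 8.9]
grip_width: 0.0436
finger_force: 62.9
```

Run:
```python
from h import *
s=bot.observe(); print({k:np.round(v,3).tolist() for k,v in s.items()})
```

```text
{'clock': 16.2, 'qpos': [-0.492, 0.517, 0.039, 1.99, -0.031, 0.631, -1.783], 'qd': [0.019, -0.001, -0.03, -0.003, 0.026, 0.002, 0.102], 'joint_efforts': [-1.95, -74.785, 3.732, -21.406, -1.138, 0.749, -2.994], 'position': [0.485, 0.176, 0.115], 'tool_rot': [-3.141, -0.003, 0.221], 'force': [2.626, -0.461, 8.853], 'moment': [-0.1, -0.663, -0.055], 'finger_force': 62.89, 'grip_width': 0.044}
```

Emit:
apply_moves(
  claw=[0.075, 0.075, 0.075, 0.075, 0.075, 0.075, 0.075, 0.075, 0.075, 0.075, 0.075, 0.075, 0.075, 0.075, 0.075, 0.075, 0.075, 0.075],
  xyz=[
    [0, 0, 0],
    [0, 0, 0],
    [0, 0, 0],
    [0, 0, 0],
    [0, 0, 0],
    [0, 0, 0],
    [0, 0, 0],
    [0, 0, 0],
    [0, 0, 0],
    [0, 0, 0],
    [0, 0, 0],
    [0, 0, 0],
    [0, 0, 0],
    [0, 0, 0],
    [0, 0, 0],
    [0, 0, 0],
    [0, 0, 0],
    [0, 0, 0],
  ],
  twist=[
    [0, 0, 0],
    [0, 0, 0],
    [0, 0, 0],
    [0, 0, 0],
    [0, 0, -0.14],
    [0, 0, -0.14],
    [0, 0, -0.14],
    [0, 0, -0.14],
    [0, 0, -0.14],
    [0, 0, -0.14],
    [0, 0, -0.14],
    [0, 0, -0.14],
    [0, 0, -0.14],
    [0, 0, -0.14],
    [0, 0, -0.14],
    [0, 0, -0.14],
    [0, 0, -0.14],
    [0, 0, -0.14],
  ],
)

```text
clock: 18.0
position: [0.4839, 0.175, 0.1138]
tool_rot: [-3.142, -0.0, 2.191]
force: [0.1, -0.3, -0.6]
grip_width: 0.0748
finger_force: 0.0
```

Emit:
apply_moves(
  claw=[0.075, 0.075, 0.075, 0.075, 0.075, 0.075, 0.075, 0.075, 0.075, 0.075, 0.075, 0.075, 0.075, 0.075, 0.04, 0.04, 0.04, 0.04, 0.04, 0.04],
  xyz=[
    [0, 0, 0],
    [0, 0, 0],
    [0, 0, 0],
    [0, 0, 0],
    [0, 0, 0],
    [0, 0, 0],
    [0, 0, 0],
    [0, 0, 0],
    [0, 0, 0],
    [0, 0, 0],
    [0, 0, 0],
    [0, 0, 0],
    [0, 0, 0],
    [0, 0, 0],
    [0, 0, 0],
    [0, 0, 0],
    [0, 0, 0],
    [0, 0, 0],
    [0, 0, 0],
    [0, 0, 0],
  ],
  twist=[
    [0, 0, -0.14],
    [0, 0, -0.14],
    [0, 0, -0.14],
    [0, 0, -0.14],
    [0, 0, -0.14],
    [0, 0, -0.14],
    [0, 0, -0.14],
    [0, 0, -0.14],
    [0, 0, -0.14],
    [0, 0, -0.14],
    [0, 0, -0.14],
    [0, 0, -0.14],
    [0, 0, -0.14],
    [0, 0, 0],
    [0, 0, 0],
    [0, 0, 0],
    [0, 0, 0],
    [0, 0, 0],
    [0, 0, 0],
    [0, 0, 0],
  ],
)

```text
clock: 20.0
position: [0.4839, 0.1752, 0.114]
tool_rot: [-3.141, 0.0, -2.278]
force: [-1.4, -1.4, 5.5]
grip_width: 0.0437
finger_force: 60.3
```

Run:
```python
from h import *
s=bot.observe(); print({k:np.round(v,3).tolist() for k,v in s.items()})
```

```text
{'clock': 20.0, 'qpos': [0.205, 0.686, -0.935, 1.957, 0.725, 0.876, 1.314], 'qd': [0.001, 0.002, 0.0, 0.0, -0.0, 0.001, 0.0], 'joint_efforts': [-0.575, -79.78, -17.903, -24.37, 0.127, -0.521, 0.046], 'position': [0.484, 0.175, 0.114], 'tool_rot': [-3.141, 0.0, -2.278], 'force': [-1.423, -1.438, 5.486], 'moment': [-0.227, 0.226, -0.042], 'finger_force': 60.272, 'grip_width': 0.044}
```

Emit:
apply_moves(
  claw=[0.04, 0.04, 0.04, 0.04, 0.04, 0.04, 0.04, 0.04, 0.04, 0.04],
  xyz=[
    [0, 0, 0.00018],
    [0, 0, 0.00018],
    [0, 0, 0.00018],
    [0, 0, 0.00018],
    [0, 0, 0.00018],
    [0, 0, 0.00018],
    [0, 0, 0.00018],
    [0, 0, 0.00018],
    [0, 0, 0.00018],
    [0, 0, 0.00018],
  ],
  twist=[
    [0, 0, 0.14],
    [0, 0, 0.14],
    [0, 0, 0.14],
    [0, 0, 0.14],
    [0, 0, 0.14],
    [0, 0, 0.14],
    [0, 0, 0.14],
    [0, 0, 0.14],
    [0, 0, 0.14],
    [0, 0, 0.14],
  ],
)

```text
clock: 21.0
position: [0.4838, 0.1763, 0.1124]
tool_rot: [3.14, -0.0, 2.6]
force: [-2.8, 4.5, 4.5]
grip_width: 0.0435
finger_force: 60.2
```

```bash
cat > o.py <<'E'
from h import *
s=bot.observe(); print({k:np.round(s[k],3).tolist() for k in('clock','position','tool_rot','force','moment','joint_efforts','finger_force','qpos')})
E
python3 o.py
```

```text
{'clock': 21.0, 'position': [0.484, 0.176, 0.112], 'tool_rot': [3.14, -0.0, 2.6], 'force': [-2.792, 4.516, 4.474], 'moment': [1.056, 0.49, 0.229], 'joint_efforts': [6.376, -79.469, -8.599, -25.021, 1.755, 1.134, 3.604], 'finger_force': 60.182, 'qpos': [-0.021, 0.579, -0.597, 1.968, 0.475, 0.734, 0.127]}
```

Emit:
apply_moves(
  claw=[0.04, 0.04, 0.04, 0.04, 0.04],
  xyz=[
    [0, 0, 0.00018],
    [0, 0, 0.00018],
    [0, 0, 0.00018],
    [0, 0, 0.00018],
    [0, 0, 0.00018],
  ],
  twist=[
    [0, 0, 0.14],
    [0, 0, 0.14],
    [0, 0, 0.14],
    [0, 0, 0.14],
    [0, 0, 0.14],
  ],
)

```text
clock: 21.5
position: [0.4843, 0.1758, 0.1116]
tool_rot: [3.14, 0.0, 1.902]
force: [3.7, -9.1, 7.3]
grip_width: 0.0436
finger_force: 61.2
```

```bash
python3 o.py
```

```text
{'clock': 21.5, 'position': [0.484, 0.176, 0.112], 'tool_rot': [3.14, 0.0, 1.902], 'force': [3.685, -9.06, 7.332], 'moment': [-1.912, -0.759, 1.721], 'joint_efforts': [3.596, -77.765, -8.21, -24.689, -1.117, -0.244, 2.136], 'finger_force': 61.235, 'qpos': [-0.152, 0.547, -0.416, 1.975, 0.339, 0.685, -0.448]}
```

Emit:
apply_moves(
  claw=[0.04, 0.04, 0.04],
  xyz=[
    [0, 0, 0],
    [0, 0, 0],
    [0, 0, 0],
  ],
  twist=[
    [0, 0, 0.1],
    [0, 0, 0.05],
    [0, 0, 0],
  ],
)

```text
clock: 21.8
position: [0.4842, 0.176, 0.1115]
tool_rot: [3.14, -0.0, 1.757]
force: [1.1, 1.6, 6.0]
grip_width: 0.0436
finger_force: 61.4
```

```bash
python3 o.py
```

```text
{'clock': 21.8, 'position': [0.484, 0.176, 0.112], 'tool_rot': [3.14, -0.0, 1.757], 'force': [1.148, 1.575, 5.996], 'moment': [0.422, -0.112, 1.392], 'joint_efforts': [1.481, -79.457, -1.751, -23.883, -1.239, 0.479, -2.931], 'finger_force': 61.365, 'qpos': [-0.18, 0.542, -0.378, 1.977, 0.309, 0.677, -0.566]}
```

Emit:
apply_moves(
  claw=[0.085, 0.085, 0.085, 0.085, 0.085, 0.085, 0.085, 0.085, 0.085, 0.085, 0.085, 0.085, 0.085, 0.085, 0.085, 0.085, 0.085, 0.085, 0.085, 0.085],
  xyz=[
    [0, 0, 0],
    [0, 0, 0],
    [0, 0, 0],
    [0, 0, 0],
    [0, 0, -0.01],
    [0, 0, -0.025],
    [0, 0, -0.025],
    [0, 0, -0.025],
    [0, 0, -0.025],
    [0, 0, -0.025],
    [0, 0, -0.025],
    [0, 0, -0.025],
    [-0.03, -0.0055, 0],
    [-0.03, -0.0055, 0],
    [-0.03, -0.0055, 0],
    [-0.03, -0.0055, 0],
    [-0.03, -0.0055, 0],
    [-0.03, -0.0055, 0],
    [-0.03, -0.0055, 0],
    [-0.03, -0.0055, 0],
  ],
  twist=[
    [0, 0, 0],
    [0, 0, 0],
    [0, 0, 0],
    [0, 0, 0],
    [0, 0, 0],
    [0, 0, 0],
    [0, 0, 0],
    [0, 0, 0],
    [0, 0, 0],
    [0, 0, 0],
    [0, 0, 0],
    [0, 0, 0],
    [0, 0, 0],
    [0, 0, 0],
    [0, 0, 0],
    [0, 0, 0],
    [0, 0, 0],
    [0, 0, 0],
    [0, 0, 0],
    [0, 0, 0],
  ],
)

```text
clock: 23.8
position: [0.4845, -0.07, 0.297]
tool_rot: [3.141, -0.0, 1.756]
force: [0.5, 0.2, -0.4]
grip_width: 0.0851
finger_force: 0.0
```

Emit:
apply_moves(
  claw=[0.085, 0.085, 0.085, 0.085, 0.085, 0.085],
  xyz=[
    [-0.03, -0.0055, 0],
    [-0.03, -0.0055, 0],
    [-0.03, -0.0055, 0],
    [-0.03, -0.0055, 0],
    [-0.03, -0.0055, 0],
    [0, 0, 0],
  ],
  twist=[
    [0, 0, 0],
    [0, 0, 0],
    [0, 0, 0],
    [0, 0, 0],
    [0, 0, 0],
    [0, 0, 0],
  ],
)

```text
clock: 24.4
position: [0.4845, -0.2251, 0.2965]
tool_rot: [-3.141, 0.001, 1.751]
force: [-0.3, 0.8, -0.5]
grip_width: 0.0851
finger_force: 0.0
```

Run:
```python
from h import *
d=bot.grab_frame('scene')
overlay(d,np.array([.4856,.1768]),.07,np.array([.4856,.1768]),.005,.07,'o2.png',(150,350,160,310),4)
for q in ['cap_mid','bottle_mid']: print(q,[(np.round(r['position'],3).tolist(),round(r['score'],2)) for r in bot.find_in('scene',q)])
```

```text
cap_mid []
bottle_mid []
```

View pics/o2.png

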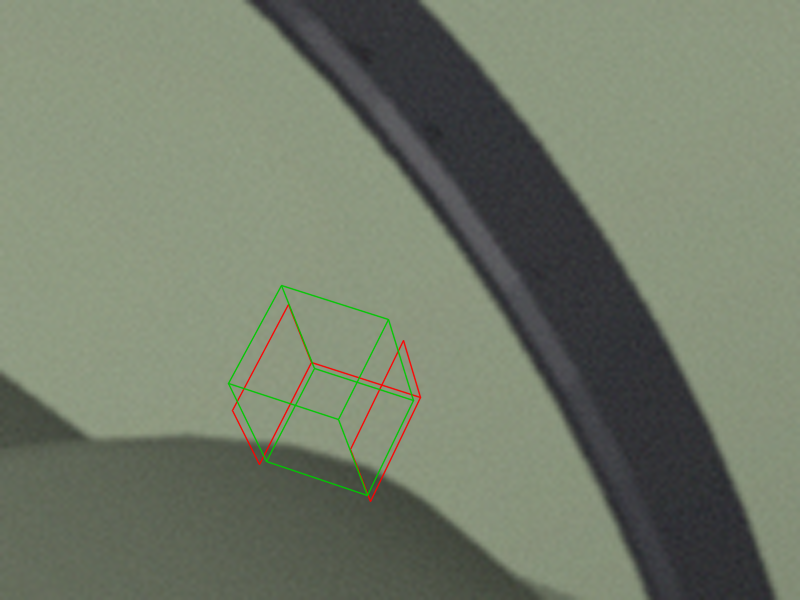

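The arm still hides the bracket; I move back towards the start pose.

Emit:
apply_moves(
  claw=[0.085, 0.085, 0.085, 0.085, 0.085, 0.085, 0.085, 0.085, 0.085, 0.085, 0.085, 0.085, 0.085, 0.085, 0.085, 0.085],
  xyz=[
    [-0.0194, -0.0253, 0],
    [-0.0194, -0.0253, 0],
    [-0.0194, -0.0253, 0],
    [-0.0194, -0.0253, 0],
    [-0.0194, -0.0253, 0],
    [-0.0194, -0.0253, 0],
    [-0.0194, -0.0253, 0],
    [-0.0194, -0.0253, 0],
    [-0.0194, -0.0253, 0],
    [-0.0194, -0.0253, 0],
    [-0.0194, -0.0253, 0],
    [-0.0194, -0.0253, 0],
    [-0.0194, -0.0253, 0],
    [-0.0194, -0.0253, 0],
    [0, 0, 0],
    [0, 0, 0],
  ],
  twist=[
    [0, 0, 0],
    [0, 0, 0],
    [0, 0, 0],
    [0, 0, 0],
    [0, 0, 0],
    [0, 0, 0],
    [0, 0, 0],
    [0, 0, 0],
    [0, 0, 0],
    [0, 0, 0],
    [0, 0, 0],
    [0, 0, 0],
    [0, 0, 0],
    [0, 0, 0],
    [0, 0, 0],
    [0, 0, 0],
  ],
)

```text
clock: 26.15
position: [0.1877, -0.553, 0.2962]
tool_rot: [3.141, -0.0, 1.756]
force: [0.5, 1.0, 0.6]
grip_width: 0.0848
finger_force: 0.0
```

Run:
```python
from h import *
d=bot.grab_frame('scene')
overlay(d,np.array([.4856,.1768]),.07,np.array([.4856,.1768]),.005,.07,'o3.png',(150,350,160,310),4)
for q in ['cap_mid','bottle_mid','tin','carton']: print(q,[(np.round(r['position'],3).tolist(),round(r['score'],2)) for r in bot.find_in('scene',q)])
```

```text
cap_mid [([0.667, -0.143, 0.141], 0.95), ([0.477, 0.169, 0.144], 0.87)]
bottle_mid [([0.467, 0.16, 0.098], 0.78), ([0.655, -0.145, 0.092], 0.55)]
tin [([0.532, -0.129, 0.124], 0.88), ([0.613, -0.244, 0.097], 0.73)]
carton [([0.422, -0.055, 0.048], 0.63)]
```

View pics/o3.png

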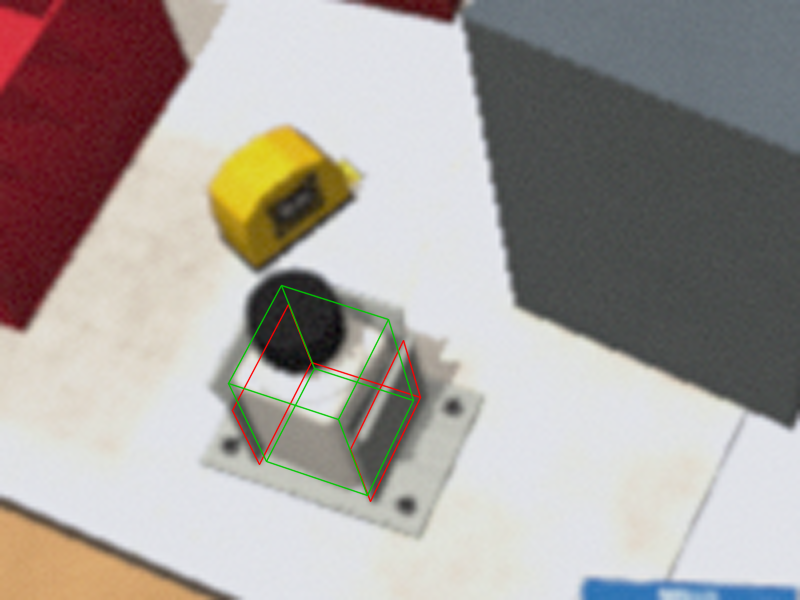

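The bottle stands in the bracket and matches the model (green). The turning moment rose from 0.24 to about 1.5 N m after 0.9 turn, which is the stop. The tin and carton have not moved. I hand in the job.

```bash
python3 -c "
from workcell import bot
print(bot.job_done())"
```

```text
the job is handed in; nothing more can be done
None
```

I stood the white bottle upright in the bracket, screwed its cap clockwise about 0.9 turn to the hard stop, and handed the job in at about 26 s with the arm clear; no verdict came back.

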